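Fetch the leak-test cover from behind the parts and fit it

ROBOT

A 6-joint arm with a two-finger parallel gripper is mounted at the origin on the work surface. World frame = base frame: x ahead of the robot, y to its left, z up, the work surface at z = 0. Lengths are in m, angles in rad, forces in N, time in s.
With the tool pointing down it reaches from about 0.25 to 0.725 m from the base axis. Payload 4 kg.
Tool frame: the origin (TCP) lies at the very end of the fingers, on their centre line; the grasp point (between the pads) lies 19 mm behind it; z points along the fingers, y is the line along which they close (so a half turn about z gives the same grasp; the last joint's range is limited). The gripper opens to 85 mm and grips with 20 to 120 N. Pads are 22 mm wide; open, the fingers measure 114 mm over their backs; the gripper's body (76 mm by 85 mm) begins 54 mm behind the grasp point. The pads swing forward as they close: fully open they stand 13 mm farther back than shut.
Start: joints at [1.185, 0.241, 0.005, 1.335, 0, 1.571], TCP at [0.188, 0.463, 0.231] pointing down, gripper open.
Joint ranges: [-2.72, 2.72], [-1.05, 1.87], [-1.09, 1.28], [-1.99, 2.15], [-1.42, 1.44], [-3.14, 3.14]. Speed limits (rad/s): [2.79, 2.79, 3.14, 3.14, 3.14, 3.14].

INTERFACE

Orientations are given as a unit quaternion [x, y, z, w].
In Python, from workcell import telemetry, vision, workorder gives the robot as it stands.
- The arm moves only by the shell command python3 -m inch 'ROWS'. ROWS is JSON, a list of rows, each a list of 3 entries, a list of its own where there are three numbers: the turn, a rotation vector about the tool's x, y, z scaled (see below), then the shift along the tool's x, y, z scaled (see below), then the closure, from -1 (fully open) to 1 (shut). A call has 1 to 10 rows; each row shifts and turns the commanded pose from where the row before left it, along the tool's axes as they then stand; what a row does not reach is not made up. The controller multiplies each number of a shift by 0.3 m and each number of a turn by 360 degrees. A row lasts 1/12 s, in which the tool goes at most 41.7 mm and 7.16 degrees, less where a joint would pass 70% of its speed; a pose out of reach is approached as far as the arm can. A call with a number of a shift or a turn outside -1 to 1 is refused whole. A call with a gripper value outside its range is refused whole. The fingers move at their own pace and stop on an object; the grip force is fixed at half the most. Time passes only in rows, so rows that do not move let the fingers close. It gives the time, the measured TCP pose, the force, the opening and the grip force at its end, in the units of the state.
- telemetry.get_obs(): the state, without advancing time (a new reading comes with each control period).
- vision.camera(name): name is "scene" or "top"; returns a dict with "img" (420x560x3 uint8, red, green, blue), "fov_y" (degrees; the focal length in pixels is half the picture's height over the tangent of half this angle, whatever the lens; pixels are square), "cx", "cy" (the principal point, pixels), "pose" (4x4, takes a point from camera to world coordinates). Camera axes: x right, y up, looking along -z (the intrinsics and any distortion apply to the point x, -y, -z); pixel columns grow to the right and rows downward; lengths in m; the calibration is good to about 2 mm. A picture is of the moment at which its call begins. There is no depth.
- workorder.job_done(): hands the job in; it is judged then, once.
The state is a dict: "clock": time; "joint_pos": joint angles; "joint_vel": joint speeds; "tau": joint torques, N m; "eef_pos": TCP position; "tool_rot": TCP orientation; "ft_force": force on the tool from outside, world axes, zero at the start; "ft_torque": the same for the moment, N m; "grip_width": finger opening in m; "grasp_force": force on a finger pad.
Only numpy, scipy, OpenCV 4.12 (cv2) and the standard library are available. Lean on these libraries where they do the work, as an engineer would, in place of code of your own. Each camera call takes 0.05 s, during which the arm holds its last target. There are 200 camera calls.

TASK

Fit the aluminium cover plate onto the leak-test fixture: first clear the two valve balls and the brass bush that stand in front of it (on the robot side) onto the grey mat, upright, then fetch the cover and lower it over both dowel pins until it lies flush on the fixture. With the cover fitted, put the balls and the bush back, each upright and centred on the very pad it stood on at the start. Do not knock over or shove the spray bottle or the grease can.

Things in the scene. Friction and masses are not known exactly. Their poses are not given: they have to be found in the camera images.
- large_ball: The 66 mm polished steel valve ball on the cardboard sheet, cut flat at top and bottom (flats 40 mm wide), 30 mm bore in its top. Stands on a flat, 52.5 mm tall, widest 26 mm above its underside; 0.55 kg. Origin: centre of its underside; z up. Starts on any one of three black rubber pads. (A still bigger 84 mm ball at the back is not part of the job.)
- small_ball: The 50 mm polished steel valve ball on the cardboard sheet, cut flat at top and bottom (flats 27 mm wide), 19 mm bore in its top. Stands on a flat, 42 mm tall, widest 21 mm above its underside; 0.3 kg. Origin: centre of its underside; z up. Starts on any one of the three rubber pads.
- bush: Upright brass bush: foot flange 44 mm wide, 8 mm thick; above it a cylinder 30 mm wide up to 80 mm height, 20 mm bore; 0.25 kg. Origin: centre of its underside; z up. Starts on any one of the pads: fixed black discs 66 mm wide, tops 9 mm above the bench, in a row parallel (to 0.1 rad) to the cover's y, 95 mm apart, 62 mm in front of the cover's middle; parts on them are 25 mm or more apart.
- cover: Aluminium plate flat on the sheet (4 mm thick) behind the pads: 40 (x) by 110 (y) by 10 mm, two 10 mm through holes at y = -40 and +40 mm. Bridge handle on top: bar along y over the middle, 56 mm long, 14 mm wide (x), 27 to 41 mm above the plate's underside, open beneath between two legs; 0.28 kg. Origin: centre of underside; z up. Fits either way round.
- fixture: Fixed dark steel block 60 (x) by 140 (y) by 22 mm high; low feet to 45 mm either side in x. On top two dowel pins, 8 mm wide, at y = -40 and +40 mm, 18 mm high (tips 40 mm above the bench), the last 6 mm tapering to 3 mm; flush brass seat between. Origin: centre of underside, at bench level; z up. A seated cover's underside is 22 mm above the bench.
- mat: Grey mat fixed to the bench, 270 (x) by 150 (y) by 4 mm thick, empty at the start. It lies left or right of the cardboard sheet, the fixture on the other side. Origin: centre of its underside, at bench level; z up.
- spray_bottle: Red bottle with a white cap, 66 mm wide, 170 mm tall, at the back left or back right; not part of the job. Origin: centre of its underside; z up. 
- grease_can: Can with a paper label, 72 mm wide, 85 mm tall, at the back on the other side; not part of the job. Origin: centre of its underside; z up. 

How it is judged:
On the way, in this order (a step that is already met when the one before it is completed fails the run):
1. both balls and the bush stand upright on the mat, released, while the cover still lies where it was (x of large_ball in the frame of mat between -0.135 and 0.135 m and y of large_ball in the frame of mat between -0.075 and 0.075 m and z of each of large_ball, small_ball, bush in the frame of mat below 0.012 m and angle between each of large_ball, small_ball, bush's own z axis and vertical below 0.15 rad and linear speed of each of large_ball, small_ball, bush below 0.03 m/s and x of small_ball in the frame of mat between -0.135 and 0.135 m and y of small_ball in the frame of mat between -0.075 and 0.075 m and x of bush in the frame of mat between -0.135 and 0.135 m and y of bush in the frame of mat between -0.075 and 0.075 m and contact force between each of large_ball, small_ball, bush and the fingers below 0.2 N and distance of cover from where it was at the start of the episode below 0.03 m), for 0.2 s.
2. the cover is seated flush over both pins while both balls and the bush still stand on the mat (horizontal distance between cover and fixture below 0.004 m and angle between the y axis of cover and the y axis of fixture, either way round below 0.06 rad and z of cover in the frame of fixture below 0.0245 m and angle between cover's own z axis and vertical below 0.05 rad and linear speed of cover below 0.02 m/s and x of large_ball in the frame of mat between -0.135 and 0.135 m and y of large_ball in the frame of mat between -0.075 and 0.075 m and z of each of large_ball, small_ball, bush in the frame of mat below 0.012 m and angle between each of large_ball, small_ball, bush's own z axis and vertical below 0.15 rad and linear speed of each of large_ball, small_ball, bush below 0.03 m/s and x of small_ball in the frame of mat between -0.135 and 0.135 m and y of small_ball in the frame of mat between -0.075 and 0.075 m and x of bush in the frame of mat between -0.135 and 0.135 m and y of bush in the frame of mat between -0.075 and 0.075 m), for 0.2 s.
At the end, for the whole second after the job is handed in: The cover lies flush on the fixture with both pins through its holes (within 4 mm of centre, 0.06 rad of the pin line, underside less than 2.5 mm above the block); both balls and the bush stand upright and at rest within 14 mm of where each stood at the start (horizontal distance between cover and fixture below 0.004 m and angle between the y axis of cover and the y axis of fixture, either way round below 0.06 rad and z of cover in the frame of fixture below 0.0245 m and angle between cover's own z axis and vertical below 0.05 rad and linear speed of each of cover, large_ball, small_ball, bush below 0.02 m/s and distance of each of large_ball, small_ball, bush from where it was at the start of the episode below 0.014 m and angle between each of large_ball, small_ball, bush's own z axis and vertical below 0.12 rad and angular speed of each of large_ball, small_ball, bush below 0.2 rad/s); the robot touches nothing.
It fails at once if the spray bottle is knocked over or pushed more than 40 mm (distance of spray_bottle from where it was at the start of the episode above 0.04 m or angle between spray_bottle's own z axis and vertical above 0.5 rad).
It fails at once if the grease can is knocked over or pushed more than 40 mm (distance of grease_can from where it was at the start of the episode above 0.04 m or angle between grease_can's own z axis and vertical above 0.5 rad).
It also fails if it takes over 141 s, if anything falls off the work surface, if the arm or the gripper's body presses on something with over 40 N, if the wrist force passes 120 N, or if a joint passes its speed limit or range.

## Working session

There is one attempt and no reset: what is moved stays moved. The work goes in short steps, Python scripts to look and compute and a shell command to move; the robot and the scene stay as the last step left them, time stands still between calls to the robot, and variables do not carry over. Pictures are saved under pics/ and viewed, at most 14 in all, crops included, and the job is handed in when it is done.

```bash
ls; mkdir -p pics; python3 - <<'E'
from workcell import telemetry, vision
import cv2,pickle
o=telemetry.get_obs();print({k:(v if not hasattr(v,'round') else v) for k,v in o.items()})
for n in("scene","top"):
    c=vision.camera(n);cv2.imwrite(f"pics/{n}0.png",c["img"][:,:,::-1]);pickle.dump(c,open(f"{n}0.pkl","wb"))
    print(n,{k:v for k,v in c.items() if k!="img"})
E
```

```text
pics
{'clock': 0.0, 'joint_pos': array([1.18501155e+00, 2.41370500e-01, 3.72247131e-03, 1.33522469e+00,
       3.05385946e-05, 1.57080117e+00]), 'joint_vel': array([-0.00166206, -0.00022868,  0.00041533,  0.00084194, -0.00032444,
        0.0001083 ]), 'tau': array([ 6.34981825e-04, -3.72319615e+01,  2.52406240e+01,  1.71172066e-02,
        1.70236481e-04, -1.20261535e-05]), 'eef_pos': array([0.18789269, 0.46265958, 0.23043352]), 'tool_rot': array([ 1.91700729e-01,  9.81452878e-01, -1.01601332e-03, -2.14003884e-04]), 'ft_force': array([-0.64475301,  0.36342651, -0.5922145 ]), 'ft_torque': array([-0.00016361, -0.00934316, -0.0092341 ]), 'grasp_force': 0.0, 'grip_width': 0.08535820351842625}
scene {'fov_y': 57.28501905572448, 'cx': 281.23350957610626, 'cy': 215.45346079680138, 'pose': array([[ 0.06022329, -0.82843849,  0.55683284,  1.10466342],
       [ 0.99809819,  0.04262385, -0.04453314, -0.02826424],
       [ 0.01315861,  0.55845579,  0.82942991,  0.7834829 ],
       [ 0.        ,  0.        ,  0.        ,  1.        ]])}
top {'fov_y': 55.669487100786455, 'cx': 285.73015159931333, 'cy': 207.94440841900325, 'pose': array([[ 0.06464774,  0.97554808, -0.21006337,  0.46012693],
       [-0.99790644,  0.06280963, -0.01541718, -0.00515164],
       [-0.0018462 ,  0.21062028,  0.97756621,  0.8141725 ],
       [ 0.        ,  0.        ,  0.        ,  1.        ]])}
```

View pics/scene0.png

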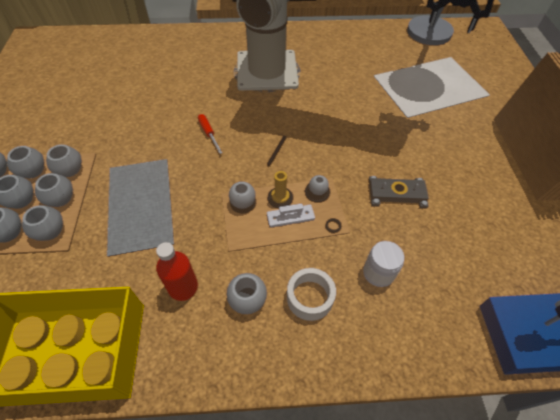

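View pics/top0.png

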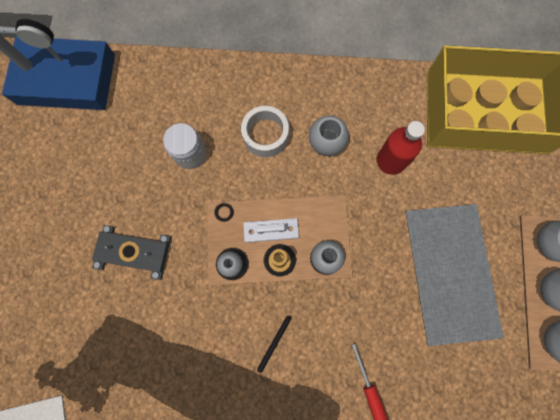

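The scene view shows the fixture at (399,190), bush on the middle pad (281,188), large ball at (242,195), small ball at (318,187), cover at (291,215) and mat at (140,205). In the top view the fixture is at (131,251), small ball (231,263), bush (279,260), large ball (328,257), cover (271,230) and mat (455,273). I'll enlarge next.

```bash
cat > h.py <<'E'
import numpy as np, cv2, pickle
def ray(c,u,v):
    f=210/np.tan(np.radians(c["fov_y"])/2); P=c["pose"]
    d=P[:3,:3]@np.array([(u-c["cx"])/f,-(v-c["cy"])/f,-1]); return P[:3,3],d/np.linalg.norm(d)
def onz(c,u,v,z):
    o,d=ray(c,u,v); return o+d*(z-o[2])/d[2]
def tri(c1,p1,c2,p2):
    o1,d1=ray(c1,*p1);o2,d2=ray(c2,*p2)
    s=np.linalg.lstsq(np.c_[d1,-d2],o2-o1,rcond=None)[0]
    a,b=o1+s[0]*d1,o2+s[1]*d2; return (a+b)/2,np.linalg.norm(a-b)
def proj(c,p):
    f=210/np.tan(np.radians(c["fov_y"])/2);P=c["pose"];q=P[:3,:3].T@(np.array(p)-P[:3,3])
    return c["cx"]-f*q[0]/q[2], c["cy"]+f*q[1]/q[2]
E
python3 - <<'E'
import cv2,numpy as np
t=cv2.imread('pics/top0.png');s=cv2.imread('pics/scene0.png')
a=cv2.resize(t[190:285,205:355],None,fx=5,fy=5,interpolation=cv2.INTER_CUBIC)
cv2.imwrite('pics/a.png',a)
b=cv2.resize(t[220:280,85:180],None,fx=5,fy=5,interpolation=cv2.INTER_CUBIC)
d=cv2.resize(s[165:235,360:440],None,fx=4,fy=4,interpolation=cv2.INTER_CUBIC)
e=cv2.resize(s[165:235,222:352],None,fx=4,fy=4,interpolation=cv2.INTER_CUBIC)
o=np.zeros((590,800,3),np.uint8);o[:300,:475]=b;o[:280,480:800]=d;o[305:585,:520]=e
cv2.imwrite('pics/b.png',o)
E
```

```text
(no output)
```

View pics/a.png

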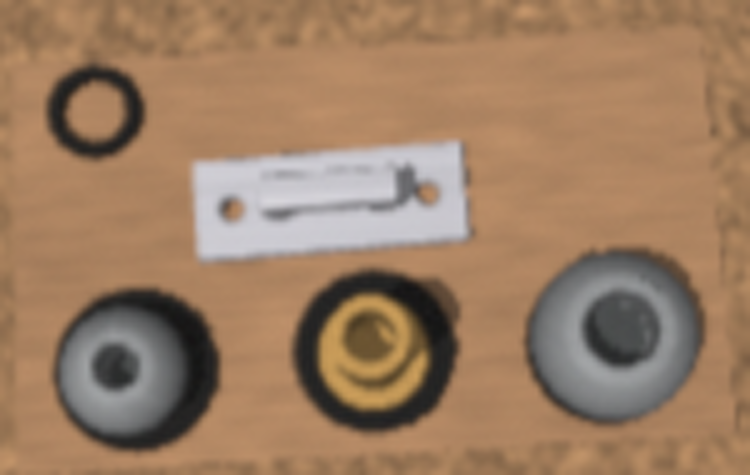

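View pics/b.png

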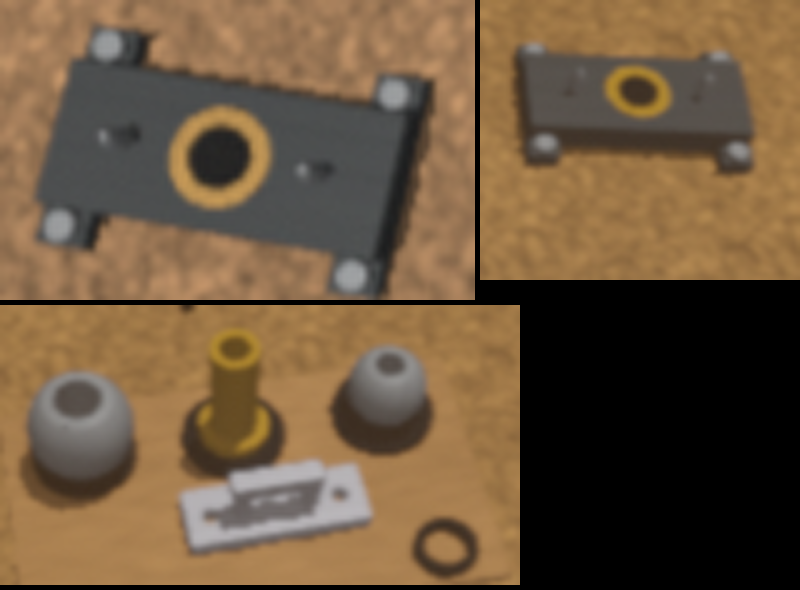

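```bash
cat > m.py <<'E'
from h import *
np.set_printoptions(precision=4,suppress=True)
T=pickle.load(open('top0.pkl','rb'));S=pickle.load(open('scene0.pkl','rb'))
A=lambda x,y:(204.6+x/5,189.6+y/5); B=lambda x,y:(84.6+x/5,219.6+y/5)
E=lambda x,y:(221.6+x/4,164.6+(y-305)/4); D=lambda x,y:(359.6+(x-480)/4,164.6+y/4)
for n,p,q,z in[('large',A(621,327),E(78,399),.0615),('bush',A(371,334),E(236,347),.089),('small',A(115,366),E(390,363),.051),
  ('ring',B(220,157),D(638,91),.022),('hole+',A(232,208),E(340,493),.014),('hole-',A(429,192),E(211,514),.014),
  ('pin+',B(103,136),D(712,78),.04),('pin-',B(301,171),D(581,74),.04)]:
    a,b=onz(T,*p,z),onz(S,*q,z);print(n,a[:2],b[:2],'tri',*tri(T,p,S,q))
for n,p in[('padS',(137,369)),('padB',(376,351))]:print(n,onz(T,*A(*p),.009))
c=np.array([onz(T,*A(*p),.014)[:2] for p in[(192,160),(462,141),(469,241),(199,261)]]);print('cover',c.mean(0),np.linalg.norm(c-np.roll(c,1,0),axis=1),np.arctan2(*((c[0]+c[3]-c[1]-c[2])*[-1,1])))
c=np.array([onz(T,*B(*p),.022)[:2] for p in[(72,60),(412,105),(380,258),(38,203)]]);print('block',c.mean(0),np.linalg.norm(c-np.roll(c,1,0),axis=1),np.arctan2(*((c[0]+c[3]-c[1]-c[2])*[-1,1])))
c=np.array([onz(T,*p,.004)[:2] for p in[(408,209),(475,206),(501,337),(427,343)]]);print('mat',c.mean(0),c,np.linalg.norm(c-np.roll(c,1,0),axis=1))
E
python3 m.py
```

```text
large [ 0.5364 -0.0803] [ 0.5369 -0.0799] tri [ 0.5365 -0.0802  0.061 ] 0.00035510822704841677
bush [0.5252 0.013 ] [0.5246 0.0144] tri [0.5252 0.0137 0.0898] 0.0013474024342302428
small [0.5102 0.1106] [0.5102 0.1105] tri [0.5102 0.1105 0.051 ] 9.887804539584711e-05
ring [0.5227 0.3141] [0.5234 0.3149] tri [0.5228 0.3149 0.0211] 0.0008127057751595293
hole+ [0.5793 0.0748] [0.58   0.0753] tri [0.5794 0.0752 0.0132] 0.0005735107910001853
hole- [ 0.591  -0.0047] [ 0.5913 -0.0037] tri [ 0.5911 -0.0042  0.0137] 0.0009917749079963235
pin+ [0.5264 0.3537] [0.5293 0.3553] tri [0.5268 0.3562 0.0365] 0.0016285227359525058
pin- [0.5179 0.2746] [0.5221 0.2744] tri [0.5182 0.2764 0.0351] 4.595187795097164e-05
padS [0.5124 0.108  0.009 ]
padB [0.5257 0.0126 0.009 ]
cover [0.5849 0.035 ] [0.0416 0.1107 0.0413 0.1095] 0.13730963538189736
block [0.5232 0.3121] [0.0578 0.1393 0.0613 0.1388] -0.07901984161884963
mat [ 0.5253 -0.3356] [[ 0.6483 -0.2465]
 [ 0.6637 -0.3858]
 [ 0.4048 -0.427 ]
 [ 0.3843 -0.2833]] [0.2666 0.1401 0.2622 0.1452]
```

```bash
cat > go.py <<'E'
import sys,numpy as np
from scipy.spatial.transform import Rotation as R
from workcell import telemetry
o=telemetry.get_obs();p=o['eef_pos'];r=R.from_quat(o['tool_rot']);M=r.as_matrix()
phi=np.arctan2(M[1,1],M[0,1]);print('at',p.round(4),'phi',phi.round(4),'tilt',M[:2,2].round(4),'t',o['clock'],'w',round(o['grip_width'],4),'F',o['ft_force'].round(1),'g',round(o['grasp_force'],1))
a=list(map(float,sys.argv[1:]))
if len(a)>=3:
    d=M.T@(np.array(a[:3])-p)/.3;print('shift units',d.round(4),'rows>=',np.linalg.norm(d)/.135)
if len(a)>3: print('turn z units',round((phi-a[3])/2/np.pi,4),'rows>=',abs(phi-a[3])/.122)
E
python3 -m inch '[[[0,0,0.0185],[0,0,0],-1],[[0,0,0.0185],[0,0,0],-1],[[0,0,0.0185],[0,0,0],-1],[[0,0,0.0185],[0,0,0],-1],[[0,0,0.0185],[0,0,0],-1],[[0,0,0.0185],[0,0,0],-1],[[0,0,0.0185],[0,0,0],-1],[[0,0,0.0185],[0,0,0],-1],[[0,0,0.0185],[0,0,0],-1],[[0,0,0],[0,0,0],-1]]'
python3 go.py 0.5104 0.1103 0.15 0.142
```

```text
clock: 0.93
eef_pos: [0.188, 0.4629, 0.2308]
tool_rot: [0.657, 0.754, -0.001, 0.0]
ft_force: [-0.8, 0.7, 0.1]
grip_width: 0.0852
grasp_force: 0.0
at [0.188  0.4629 0.2308] phi 0.1369 tilt [-0.0005 -0.0011] t 0.9333 w 0.0852 F [-0.8  0.7  0.1] g 0.0
shift units [-1.3108  0.9043  0.2701] rows>= 11.964140142011527
turn z units -0.0008 rows>= 0.041575829140818144
```

```bash
python3 -m inch '[[[0,0,0],[-0.105,0.0724,0.0216],-1],[[0,0,0],[-0.105,0.0724,0.0216],-1],[[0,0,0],[-0.105,0.0724,0.0216],-1],[[0,0,0],[-0.105,0.0724,0.0216],-1],[[0,0,0],[-0.105,0.0724,0.0216],-1],[[0,0,0],[-0.105,0.0724,0.0216],-1],[[0,0,0],[-0.105,0.0724,0.0216],-1],[[0,0,0],[-0.105,0.0724,0.0216],-1],[[0,0,0],[-0.105,0.0724,0.0216],-1],[[0,0,0],[-0.105,0.0724,0.0216],-1]]' >/dev/null
python3 -m inch '[[[0,0,0],[-0.105,0.0724,0.0216],-1],[[0,0,0],[-0.105,0.0724,0.0216],-1],[[0,0,0],[-0.0508,0.0355,0.01],-1],[[0,0,0],[0,0,0],-1],[[0,0,0],[0,0,0],-1]]' >/dev/null
python3 go.py 0.5104 0.1103 0.009 0.142
```

```text
at [0.5112 0.1104 0.1497] phi 0.1386 tilt [-0.0019  0.    ] t 2.1833 w 0.0854 F [-0.5 -0.3 -1.4] g 0.0
shift units [ 0.     -0.0018  0.4691] rows>= 3.4749927674164187
turn z units -0.0005 rows>= 0.027634385357386455
```

```bash
python3 -m inch '[[[0,0,0],[0,-0.0018,0.1],-1],[[0,0,0],[0,0,0.1],-1],[[0,0,0],[0,0,0.1],-1],[[0,0,0],[0,0,0.1],-1],[[0,0,0],[0,0,0.04],-1],[[0,0,0],[0,0,0.029],-1],[[0,0,0],[0,0,0],-1],[[0,0,0],[0,0,0],-1]]' 
python3 -m inch '[[[0,0,0],[0,0,0],0],[[0,0,0],[0,0,0],0.3],[[0,0,0],[0,0,0],1],[[0,0,0],[0,0,0],1],[[0,0,0],[0,0,0],1],[[0,0,0],[0,0,0],1],[[0,0,0],[0,0,0],1],[[0,0,0],[0,0,0],1]]'
python3 go.py
```

```text
clock: 2.85
eef_pos: [0.5106, 0.1121, 0.0103]
tool_rot: [0.656, 0.755, 0.0, 0.0]
ft_force: [-0.5, -0.8, -0.1]
grip_width: 0.0853
grasp_force: 0.0
clock: 3.52
eef_pos: [0.5114, 0.1115, 0.0116]
tool_rot: [0.656, 0.754, 0.001, 0.0]
ft_force: [-2.7, 0.4, 7.4]
grip_width: 0.0471
grasp_force: 60.6
at [0.5114 0.1115 0.0116] phi 0.1389 tilt [0.002  0.0009] t 3.5167 w 0.0471 F [-2.7  0.4  7.4] g 60.6
```

```bash
python3 -m inch '[[[0,0,0],[0,0,0],-1],[[0,0,0],[0,0,0],-1],[[0,0,0],[0,0,0],-1],[[0,0,0],[0,0,0],-1],[[0,0,0],[0,0,0.008],-1],[[0,0,0],[0,0,0.008],-1],[[0,0,0],[0,0,0],-1]]' 
python3 -m inch '[[[0,0,0],[0,0,0],0],[[0,0,0],[0,0,0],0.3],[[0,0,0],[0,0,0],1],[[0,0,0],[0,0,0],1],[[0,0,0],[0,0,0],1],[[0,0,0],[0,0,0],1],[[0,0,0],[0,0,0],1],[[0,0,0],[0,0,0],1]]'
python3 go.py
```

```text
clock: 4.1
eef_pos: [0.5102, 0.1111, 0.0043]
tool_rot: [0.656, 0.754, -0.001, -0.0]
ft_force: [0.4, 0.2, -0.2]
grip_width: 0.0853
grasp_force: 0.0
clock: 4.77
eef_pos: [0.5114, 0.1115, 0.0065]
tool_rot: [0.656, 0.754, 0.001, 0.001]
ft_force: [-1.6, -0.6, 8.0]
grip_width: 0.0475
grasp_force: 65.4
at [0.5114 0.1115 0.0065] phi 0.1389 tilt [0.0018 0.0004] t 4.7667 w 0.0475 F [-1.6 -0.6  8. ] g 65.4
```

```bash
python3 -m inch '[[[0,0,0],[0,0,-0.02],1],[[0,0,0],[0,0,-0.02],1],[[0,0,0],[0,0,-0.03],1],[[0,0,0],[0,0,-0.05],1],[[0,0,0],[0,0,-0.1],1],[[0,0,0],[0,0,-0.1],1],[[0,0,0],[0,0,-0.1],1],[[0,0,0],[0,0,-0.06],1],[[0,0,0],[0,0,0],1]]'
python3 go.py 0.599 -0.325 0.15
python3 - <<'E'
from workcell import vision
import cv2
c=vision.camera("scene");i=c["img"][90:230,220:420,::-1];cv2.imwrite("pics/s1.png",cv2.resize(i,None,fx=3,fy=3))
E
```

```text
clock: 5.52
eef_pos: [0.5138, 0.1119, 0.1542]
tool_rot: [0.656, 0.754, 0.004, 0.003]
ft_force: [1.6, -0.3, -3.3]
grip_width: 0.0476
grasp_force: 62.9
at [0.5138 0.1119 0.1542] phi 0.1388 tilt [0.0092 0.002 ] t 5.5167 w 0.0476 F [ 1.6 -0.3 -3.3] g 62.9
shift units [-1.4817  0.0797  0.0136] rows>= 10.991942644275127
```

View pics/s1.png

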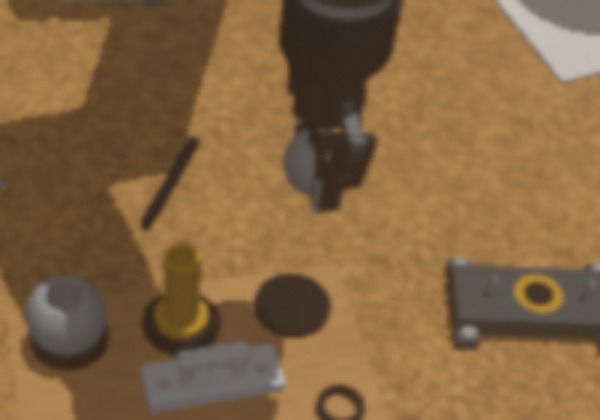

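The ball is held between the pads (about 320,160 in the crop) and its pad is empty; nothing else has moved. Next I carry it to the mat.

```bash
python3 -m inch '[[[0,0,0],[-0.07,0.0067,0.001],1],[[0,0,0],[-0.12,0.0067,0.001],1],[[0,0,0],[-0.12,0.0067,0.001],1],[[0,0,0],[-0.12,0.0067,0.001],1],[[0,0,0],[-0.12,0.0067,0.001],1],[[0,0,0],[-0.12,0.0067,0.001],1],[[0,0,0],[-0.12,0.0067,0.001],1],[[0,0,0],[-0.12,0.0067,0.001],1],[[0,0,0],[-0.12,0.0067,0.001],1],[[0,0,0],[-0.12,0.0067,0.001],1]]' >/dev/null
python3 -m inch '[[[0,0,0],[-0.12,0.0067,0.001],1],[[0,0,0],[-0.12,0.0067,0.001],1],[[0,0,0],[-0.08,0,0],1],[[0,0,0],[-0.0517,0,0],1],[[0,0,0],[0,0,0],1],[[0,0,0],[0,0,0],1],[[0,0,0],[0,0,0],1]]' >/dev/null
python3 go.py 0.599 -0.325 0.0025
```

```text
at [ 0.5966 -0.3364  0.1429] phi 0.139 tilt [-0.0038  0.0027] t 6.9833 w 0.0473 F [-0.1  0.4 -5.2] g 62.8
shift units [0.0351 0.0147 0.4681] rows>= 3.4785196841744086
```

```bash
python3 -m inch '[[[0,0,0],[0.035,0.015,0.05],1],[[0,0,0],[0,0,0.1],1],[[0,0,0],[0,0,0.1],1],[[0,0,0],[0,0,0.1],1],[[0,0,0],[0,0,0.06],1],[[0,0,0],[0,0,0.03],1],[[0,0,0],[0,0,0.015],1],[[0,0,0],[0,0,0.005],1],[[0,0,0],[0,0,0],1],[[0,0,0],[0,0,0],1]]'
python3 go.py 0.599 -0.325 0.0015
```

```text
clock: 7.82
eef_pos: [0.6021, -0.327, 0.0095]
tool_rot: [0.656, 0.755, 0.0, 0.002]
ft_force: [-0.6, -0.8, -2.6]
grip_width: 0.0478
grasp_force: 62.8
at [ 0.6021 -0.327   0.0095] phi 0.1392 tilt [ 0.0031 -0.0016] t 7.8167 w 0.0478 F [-0.6 -0.8 -2.6] g 62.8
shift units [ 0.008  -0.0095  0.0265] rows>= 0.21701707340890172
```

```bash
python3 -m inch '[[[0,0,0],[0,0,0.01],1],[[0,0,0],[0,0,0.01],1],[[0,0,0],[0,0,0],1],[[0,0,0],[0,0,0],1]]'; python3 -m inch '[[[0,0,0],[0,0,0.005],1],[[0,0,0],[0,0,0],1],[[0,0,0],[0,0,0],1]]'
```

```text
clock: 8.15
eef_pos: [0.6009, -0.3266, 0.0017]
tool_rot: [0.656, 0.754, 0.0, 0.0]
ft_force: [-0.1, 0.0, -4.3]
grip_width: 0.0472
grasp_force: 63.0
clock: 8.4
eef_pos: [0.6009, -0.3267, 0.0016]
tool_rot: [0.656, 0.754, 0.0, 0.0]
ft_force: [-3.2, 1.0, 5.4]
grip_width: 0.0472
grasp_force: 67.9
```

```bash
python3 -m inch '[[[0,0,0],[0,0,0],-0.6],[[0,0,0],[0,0,0],-1],[[0,0,0],[0,0,0],-1],[[0,0,0],[0,0,0],-1],[[0,0,0],[0,0,-0.05],-1],[[0,0,0],[0,0,-0.12],-1],[[0,0,0],[0,0,-0.12],-1],[[0,0,0],[0,0,-0.12],-1],[[0,0,0],[0,0,-0.09],-1],[[0,0,0],[0,0,0],-0.2]]'
python3 go.py 0.5249 0.0137 0.15 0.14
```

```text
clock: 9.23
eef_pos: [0.6045, -0.3285, 0.1585]
tool_rot: [0.656, 0.754, 0.002, 0.007]
ft_force: [0.2, -1.1, 1.0]
grip_width: 0.0755
grasp_force: 0.0
at [ 0.6045 -0.3285  0.1585] phi 0.1389 tilt [ 0.0123 -0.0066] t 9.2333 w 0.0755 F [ 0.2 -1.1  1. ] g 0.0
shift units [ 1.1666 -0.1053  0.0174] rows>= 8.677813300746243
turn z units -0.0002 rows>= 0.009122764528697933
```

```bash
python3 -m inch '[[[0,0,0],[0.12,-0.0105,0],-0.2],[[0,0,0],[0.13,-0.0105,0],-0.2],[[0,0,0],[0.13,-0.0105,0],-0.2],[[0,0,0],[0.13,-0.0105,0],-0.2],[[0,0,0],[0.13,-0.0105,0],-0.2],[[0,0,0],[0.13,-0.0105,0],-0.2],[[0,0,0],[0.13,-0.0105,0],-0.2],[[0,0,0],[0.13,-0.0105,0],-0.2],[[0,0,0],[0.09,-0.0105,0],-0.2],[[0,0,0],[0.04,-0.0105,0],-0.2]]' >/dev/null
python3 -m inch '[[[0,0,0],[0,0,0],-0.2],[[0,0,0],[0,0,0],-0.2],[[0,0,0],[0,0,0],-0.2],[[0,0,0],[0,0,0],-0.2]]' >/dev/null
python3 go.py 0.5249 0.0137 0.030 0.14
```

```text
at [0.5219 0.0124 0.1498] phi 0.1368 tilt [ 0.0002 -0.0004] t 10.4 w 0.0514 F [-1.1  0.  -0.1] g 0.0
shift units [0.003  0.0105 0.3994] rows>= 2.9593218014816483
turn z units -0.0005 rows>= 0.026157545064568404
```

```bash
python3 -m inch '[[[0,0,0],[0.003,0.01,0.03],-0.2],[[0,0,0],[0,0,0.09],-0.2],[[0,0,0],[0,0,0.1],-0.2],[[0,0,0],[0,0,0.1],-0.2],[[0,0,0],[0,0,0.06],-0.2],[[0,0,0],[0,0,0.02],-0.2],[[0,0,0],[0,0,0],-0.2],[[0,0,0],[0,0,0],-0.2]]' 
python3 -m inch '[[[0,0,0],[0,0,0],0.2],[[0,0,0],[0,0,0],0.5],[[0,0,0],[0,0,0],1],[[0,0,0],[0,0,0],1],[[0,0,0],[0,0,0],1],[[0,0,0],[0,0,0],1]]'
python3 go.py
python3 -m inch '[[[0,0,0],[0,0,-0.02],1],[[0,0,0],[0,0,-0.03],1],[[0,0,0],[0,0,-0.05],1],[[0,0,0],[0,0,-0.1],1],[[0,0,0],[0,0,-0.1],1],[[0,0,0],[0,0,-0.1],1],[[0,0,0],[0,0,-0.06],1],[[0,0,0],[0,0,0],1],[[0,0,0],[0,0,0],1],[[0,0,0],[0,0,0],1]]'
python3 go.py 0.513 -0.338 0.165
```

```text
clock: 11.07
eef_pos: [0.5248, 0.0146, 0.0301]
tool_rot: [0.657, 0.754, 0.0, 0.0]
ft_force: [0.2, 0.5, 0.0]
grip_width: 0.0514
grasp_force: 0.0
clock: 11.57
eef_pos: [0.5259, 0.015, 0.0317]
tool_rot: [0.656, 0.754, 0.001, 0.002]
ft_force: [-0.2, -0.4, 6.3]
grip_width: 0.0287
grasp_force: 59.5
at [0.5259 0.015  0.0317] phi 0.1388 tilt [ 0.0039 -0.0003] t 11.5667 w 0.0287 F [-0.2 -0.4  6.3] g 59.5
clock: 12.4
eef_pos: [0.5231, 0.0151, 0.1668]
tool_rot: [0.656, 0.754, -0.001, -0.001]
ft_force: [-0.2, -0.6, -1.4]
grip_width: 0.0293
grasp_force: 59.4
at [0.5231 0.0151 0.1668] phi 0.1389 tilt [-0.0024 -0.0001] t 12.4 w 0.0293 F [-0.2 -0.6 -1.4] g 59.4
shift units [-1.161  -0.1965  0.006 ] rows>= 8.722685873758541
```

```bash
python3 -m inch '[[[0,0,0],[-0.08,-0.0196,0],1],[[0,0,0],[-0.13,-0.0196,0],1],[[0,0,0],[-0.13,-0.0196,0],1],[[0,0,0],[-0.13,-0.0196,0],1],[[0,0,0],[-0.13,-0.0196,0],1],[[0,0,0],[-0.13,-0.0196,0],1],[[0,0,0],[-0.13,-0.0196,0],1],[[0,0,0],[-0.13,-0.0196,0],1],[[0,0,0],[-0.1,-0.0196,0],1],[[0,0,0],[-0.07,-0.0196,0],1]]' >/dev/null
python3 -m inch '[[[0,0,0],[0,0,0.03],1],[[0,0,0],[0,0,0.08],1],[[0,0,0],[0,0,0.1],1],[[0,0,0],[0,0,0.1],1],[[0,0,0],[0,0,0.08],1],[[0,0,0],[0,0,0.04],1],[[0,0,0],[0,0,0],1],[[0,0,0],[0,0,0],1],[[0,0,0],[0,0,0],1],[[0,0,0],[0,0,0],1]]'
python3 go.py 0.513 -0.338 0.0265
```

```text
clock: 14.07
eef_pos: [0.5151, -0.338, 0.0401]
tool_rot: [0.656, 0.755, 0.0, 0.001]
ft_force: [0.2, -1.7, -1.7]
grip_width: 0.0283
grasp_force: 59.4
at [ 0.5151 -0.338   0.0401] phi 0.1391 tilt [ 0.0019 -0.0012] t 14.0667 w 0.0283 F [ 0.2 -1.7 -1.7] g 59.4
shift units [ 0.0011 -0.007   0.0453] rows>= 0.34003203672925686
```

```bash
python3 -m inch '[[[0,0,0],[0,0,0.02],1],[[0,0,0],[0,0,0.01],1],[[0,0,0],[0,0,0.008],1],[[0,0,0],[0,0,0],1],[[0,0,0],[0,0,0],1],[[0,0,0],[0,0,0],1]]'; python3 -m inch '[[[0,0,0],[0,0,0.005],1],[[0,0,0],[0,0,0],1],[[0,0,0],[0,0,0],1]]'
```

```text
clock: 14.57
eef_pos: [0.5143, -0.3377, 0.0276]
tool_rot: [0.656, 0.754, 0.0, 0.0]
ft_force: [0.5, -0.9, -2.2]
grip_width: 0.0286
grasp_force: 59.4
clock: 14.82
eef_pos: [0.5146, -0.338, 0.0267]
tool_rot: [0.656, 0.754, 0.0, 0.001]
ft_force: [0.3, 0.9, 2.7]
grip_width: 0.0287
grasp_force: 59.8
```

```bash
python3 -m inch '[[[0,0,0],[0,0,0],0],[[0,0,0],[0,0,0],-0.2],[[0,0,0],[0,0,0],-0.2],[[0,0,0],[0,0,0],-0.2],[[0,0,0],[0,0,-0.05],-0.2],[[0,0,0],[0,0,-0.12],-0.2],[[0,0,0],[0,0,-0.12],-0.2],[[0,0,0],[0,0,-0.12],-0.2],[[0,0,0],[0,0,-0.02],-0.5],[[0,0,0],[0,0,0],-1]]'
python3 go.py 0.5366 -0.0801 0.16 0.14
```

```text
clock: 15.65
eef_pos: [0.5164, -0.3391, 0.1593]
tool_rot: [0.656, 0.754, 0.001, 0.004]
ft_force: [0.1, -0.3, -0.7]
grip_width: 0.074
grasp_force: 0.0
at [ 0.5164 -0.3391  0.1593] phi 0.1389 tilt [ 0.007  -0.0046] t 15.65 w 0.074 F [ 0.1 -0.3 -0.7] g 0.0
shift units [ 0.8458  0.1862 -0.0059] rows>= 6.415253597074839
turn z units -0.0002 rows>= 0.009047826153575838
```

```bash
python3 -m inch '[[[0,0,0],[0.12,0.028,0],-1],[[0,0,0],[0.13,0.028,0],-1],[[0,0,0],[0.13,0.028,0],-1],[[0,0,0],[0.13,0.028,0],-1],[[0,0,0],[0.13,0.028,0],-1],[[0,0,0],[0.12,0.028,0],-1],[[0,0,0],[0.08,0.02,0],-1],[[0,0,0],[0,0,0],-1],[[0,0,0],[0,0,0],-1],[[0,0,0],[0,0,0],-1]]' >/dev/null
python3 go.py 0.5366 -0.0801 0.008 0.14
```

```text
at [ 0.5345 -0.0805  0.1538] phi 0.139 tilt [-0.0022 -0.0002] t 16.4833 w 0.0851 F [-0.6 -1.2 -0.6] g 0.0
shift units [4.00e-04 8.30e-03 4.86e-01] rows>= 3.600189411545562
turn z units -0.0002 rows>= 0.008179031557987788
```

```bash
python3 -m inch '[[[0,0,0],[0,0.006,0.06],-1],[[0,0,0],[0,0,0.1],-1],[[0,0,0],[0,0,0.1],-1],[[0,0,0],[0,0,0.1],-1],[[0,0,0],[0,0,0.08],-1],[[0,0,0],[0,0,0.045],-1],[[0,0,0],[0,0,0],-1],[[0,0,0],[0,0,0],-1]]' 
python3 -m inch '[[[0,0,0],[0,0,0],-0.5],[[0,0,0],[0,0,0],0],[[0,0,0],[0,0,0],1],[[0,0,0],[0,0,0],1],[[0,0,0],[0,0,0],1],[[0,0,0],[0,0,0],1]]'
python3 go.py
python3 -m inch '[[[0,0,0],[0,0,-0.02],1],[[0,0,0],[0,0,-0.02],1],[[0,0,0],[0,0,-0.04],1],[[0,0,0],[0,0,-0.08],1],[[0,0,0],[0,0,-0.1],1],[[0,0,0],[0,0,-0.1],1],[[0,0,0],[0,0,-0.06],1],[[0,0,0],[0,0,0],1],[[0,0,0],[0,0,0],1],[[0,0,0],[0,0,0],1]]'
python3 go.py 0.424 -0.350 0.13
```

```text
clock: 17.15
eef_pos: [0.5358, -0.0814, 0.0084]
tool_rot: [0.657, 0.754, -0.001, -0.001]
ft_force: [0.3, -0.7, 0.7]
grip_width: 0.0851
grasp_force: 0.0
clock: 17.65
eef_pos: [0.5377, -0.081, 0.0114]
tool_rot: [0.657, 0.754, -0.0, 0.001]
ft_force: [-2.8, -2.8, 5.8]
grip_width: 0.0638
grasp_force: 66.1
at [ 0.5377 -0.081   0.0114] phi 0.1382 tilt [ 0.0022 -0.0019] t 17.65 w 0.0638 F [-2.8 -2.8  5.8] g 66.1
clock: 18.48
eef_pos: [0.5356, -0.0797, 0.1338]
tool_rot: [0.656, 0.755, -0.001, -0.001]
ft_force: [-0.5, 0.2, -6.5]
grip_width: 0.0629
grasp_force: 68.5
at [ 0.5356 -0.0797  0.1338] phi 0.139 tilt [-0.0032  0.0007] t 18.4833 w 0.0629 F [-0.5  0.2 -6.5] g 68.5
shift units [-0.8409 -0.4931  0.0133] rows>= 7.221250535093929
```

```bash
python3 -m inch '[[[0,0,0],[-0.06,-0.035,0],1],[[0,0,0],[-0.1,-0.059,0],1],[[0,0,0],[-0.11,-0.065,0],1],[[0,0,0],[-0.11,-0.065,0],1],[[0,0,0],[-0.11,-0.065,0],1],[[0,0,0],[-0.11,-0.065,0],1],[[0,0,0],[-0.11,-0.065,0],1],[[0,0,0],[-0.09,-0.052,0],1],[[0,0,0],[-0.04,-0.022,0],1],[[0,0,0],[0,0,0],1]]' >/dev/null
python3 -m inch '[[[0,0,0],[0,0,0.04],1],[[0,0,0],[0,0,0.08],1],[[0,0,0],[0,0,0.1],1],[[0,0,0],[0,0,0.1],1],[[0,0,0],[0,0,0.04],1],[[0,0,0],[0,0,0.02],1],[[0,0,0],[0,0,0],1],[[0,0,0],[0,0,0],1],[[0,0,0],[0,0,0],1],[[0,0,0],[0,0,0],1]]'
python3 go.py 0.424 -0.350 0.0065
```

```text
clock: 20.15
eef_pos: [0.4266, -0.3508, 0.023]
tool_rot: [0.656, 0.755, 0.0, 0.002]
ft_force: [0.5, 0.2, -7.2]
grip_width: 0.0633
grasp_force: 69.3
at [ 0.4266 -0.3508  0.023 ] phi 0.1391 tilt [ 0.0025 -0.0019] t 20.15 w 0.0633 F [ 0.5  0.2 -7.2] g 69.3
shift units [ 0.004  -0.0083  0.0551] rows>= 0.4135064591129921
```

```bash
python3 -m inch '[[[0,0,0],[0,0,0.02],1],[[0,0,0],[0,0,0.015],1],[[0,0,0],[0,0,0.008],1],[[0,0,0],[0,0,0],1],[[0,0,0],[0,0,0],1],[[0,0,0],[0,0,0],1]]'; python3 -m inch '[[[0,0,0],[0,0,0.006],1],[[0,0,0],[0,0,0],1],[[0,0,0],[0,0,0],1]]';  python3 -m inch '[[[0,0,0],[0,0,0.004],1],[[0,0,0],[0,0,0],1],[[0,0,0],[0,0,0],1]]'
```

```text
clock: 20.65
eef_pos: [0.4254, -0.3501, 0.0086]
tool_rot: [0.656, 0.754, -0.0, -0.0]
ft_force: [0.4, -0.1, -6.0]
grip_width: 0.0634
grasp_force: 69.2
clock: 20.9
eef_pos: [0.4253, -0.35, 0.0068]
tool_rot: [0.656, 0.754, 0.0, -0.0]
ft_force: [-0.2, 0.2, -6.6]
grip_width: 0.0635
grasp_force: 69.2
clock: 21.15
eef_pos: [0.4255, -0.3502, 0.0065]
tool_rot: [0.656, 0.754, 0.0, 0.0]
ft_force: [-3.0, 2.3, 2.8]
grip_width: 0.0634
grasp_force: 70.1
```

```bash
python3 -m inch '[[[0,0,0],[0,0,0],-0.8],[[0,0,0],[0,0,0],-1],[[0,0,0],[0,0,0],-1],[[0,0,0],[0,0,0],-1],[[0,0,0],[0,0,-0.05],-1],[[0,0,0],[0,0,-0.12],-1],[[0,0,0],[0,0,-0.12],-1],[[0,0,0],[0,0,-0.12],-1],[[0,0,0],[0,0,-0.09],-1],[[0,0,0],[0,0,0],-0.2]]' >/dev/null
python3 go.py 0.5853 0.0354 0.15 0.142
python3 - <<'E'
from workcell import vision
import cv2,numpy as np
a=vision.camera("scene")["img"][130:270,80:360,::-1];b=vision.camera("top")["img"][190:350,200:520,::-1]
o=np.vstack([cv2.resize(a,(560,280)),cv2.resize(b,(560,280))]);cv2.imwrite("pics/s2.png",o)
E
```

```text
at [ 0.4289 -0.353   0.1628] phi 0.1389 tilt [ 0.0103 -0.0085] t 21.9833 w 0.0753 F [ 1.6 -0.9  0.3] g 0.0
shift units [1.2103 0.6953 0.0372] rows>= 10.342997940128772
turn z units -0.0005 rows>= 0.025230778940436918
```

View pics/s2.png

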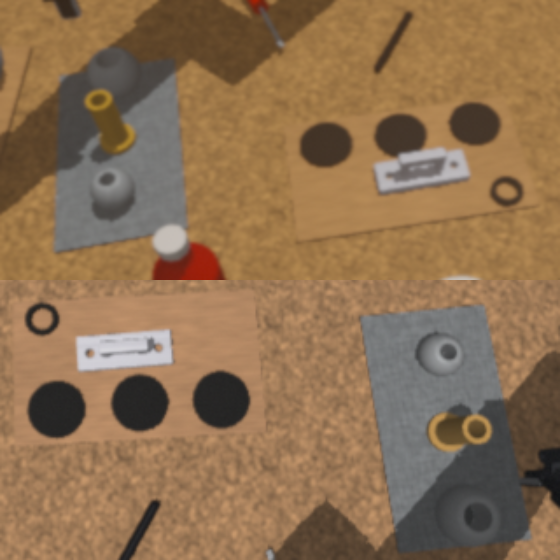

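Both balls and the bush stand upright well inside the mat, and the cover is still in place on the sheet (top half: cover at about (420,170), objects at (110,70), (110,120), (112,190)).

```bash
python3 -m inch '[[[0,0,0],[0.1,0.0575,0],-0.2],[[0,0,0],[0.115,0.066,0],-0.2],[[0,0,0],[0.115,0.066,0],-0.2],[[0,0,0],[0.115,0.066,0],-0.2],[[0,0,0],[0.115,0.066,0],-0.2],[[0,0,0],[0.115,0.066,0],-0.2],[[0,0,0],[0.115,0.066,0],-0.2],[[0,0,0],[0.115,0.066,0],-0.2],[[0,0,0],[0.115,0.066,0],-0.2],[[0,0,0],[0.115,0.066,0],-0.2]]' >/dev/null
python3 -m inch '[[[0,0,0],[0.05,0.03,0.02],-0.2],[[0,0,0],[0.025,0.014,0.02],-0.2],[[0,0,0],[0,0,0],-0.2],[[0,0,0],[0,0,0],-0.2],[[0,0,0],[0,0,0],-0.2],[[0,0,0],[0,0,0],-0.2]]' >/dev/null
python3 go.py 0.5853 0.0354 0.019 0.142
```

```text
at [0.5813 0.0366 0.1436] phi 0.1364 tilt [-0.0005 -0.0004] t 23.4167 w 0.051 F [ 0.3 -0.2 -0.8] g 0.0
shift units [-0.0055  0.0129  0.4154] rows>= 3.0791014446344076
turn z units -0.0009 rows>= 0.04563061511886846
```

```bash
python3 -m inch '[[[0,0,-0.0009],[-0.0055,0.0129,0.06],-0.2],[[0,0,0],[0,0,0.1],-0.2],[[0,0,0],[0,0,0.1],-0.2],[[0,0,0],[0,0,0.08],-0.2],[[0,0,0],[0,0,0.05],-0.2],[[0,0,0],[0,0,0.023],-0.2],[[0,0,0],[0,0,0],-0.2],[[0,0,0],[0,0,0],-0.2]]' 
python3 -m inch '[[[0,0,0],[0,0,0],0.2],[[0,0,0],[0,0,0],0.5],[[0,0,0],[0,0,0],1],[[0,0,0],[0,0,0],1],[[0,0,0],[0,0,0],1],[[0,0,0],[0,0,0],1],[[0,0,0],[0,0,0],1]]'
python3 go.py
```

```text
clock: 24.08
eef_pos: [0.5863, 0.0364, 0.0205]
tool_rot: [0.655, 0.756, 0.0, 0.0]
ft_force: [-0.8, 0.0, 0.6]
grip_width: 0.0512
grasp_force: 0.0
clock: 24.67
eef_pos: [0.5869, 0.0372, 0.0213]
tool_rot: [0.654, 0.756, 0.001, 0.001]
ft_force: [-0.6, -0.2, 6.4]
grip_width: 0.0128
grasp_force: 60.0
at [0.5869 0.0372 0.0213] phi 0.1446 tilt [ 0.0028 -0.0001] t 24.6667 w 0.0128 F [-0.6 -0.2  6.4] g 60.0
```

```bash
python3 -m inch '[[[0,0,0],[0,0,-0.02],1],[[0,0,0],[0,0,-0.02],1],[[0,0,0],[0,0,-0.04],1],[[0,0,0],[0,0,-0.08],1],[[0,0,0],[0,0,-0.08],1],[[0,0,0],[0,0,-0.06],1],[[0,0,0],[0,0,-0.03],1],[[0,0,0],[0,0,0],1],[[0,0,0],[0,0,0],1],[[0,0,0],[0,0,0],1]]'
python3 go.py 0.5227 0.3156 0.12 -0.09
```

```text
clock: 25.5
eef_pos: [0.5846, 0.0371, 0.1172]
tool_rot: [0.654, 0.756, -0.001, -0.001]
ft_force: [0.2, 0.2, -2.7]
grip_width: 0.0127
grasp_force: 59.0
at [0.5846 0.0371 0.1172] phi 0.1445 tilt [-0.003  -0.0002] t 25.5 w 0.0127 F [ 0.2  0.2 -2.7] g 59.0
shift units [ 0.9482 -0.0707 -0.009 ] rows>= 7.043770674409496
turn z units 0.0373 rows>= 1.9224914407126121
```

```bash
python3 -m inch '[[[0,0,0],[0.06,-0.0079,0],1],[[0,0,0],[0.11,-0.0079,0],1],[[0,0,0],[0.11,-0.0079,0],1],[[0,0,0],[0.11,-0.0079,0],1],[[0,0,0],[0.11,-0.0079,0],1],[[0,0,0],[0.11,-0.0079,0],1],[[0,0,0],[0.11,-0.0079,0],1],[[0,0,0],[0.11,-0.0079,0],1],[[0,0,0],[0.08,-0.0079,0],1],[[0,0,0],[0.038,0,0],1]]' >/dev/null
python3 -m inch '[[[0,0,0.0124],[0,0,0],1],[[0,0,0.0124],[0,0,0],1],[[0,0,0.0124],[0,0,0],1],[[0,0,0],[0,0,0.05],1],[[0,0,0],[0,0,0.05],1],[[0,0,0],[0,0,0],1],[[0,0,0],[0,0,0],1],[[0,0,0],[0,0,0],1],[[0,0,0],[0,0,0],1]]'
python3 go.py 0.5227 0.3156 0.08 -0.09
python3 - <<'E'
from workcell import vision
import cv2,numpy as np,pickle
a=vision.camera("scene");b=vision.camera("top");pickle.dump((a,b),open("c1.pkl","wb"))
a=a["img"][140:220,350:450,::-1];b=b["img"][215:285,80:180,::-1]
o=np.hstack([cv2.resize(a,(400,320),interpolation=cv2.INTER_CUBIC),cv2.resize(b,(400,280),interpolation=cv2.INTER_CUBIC)[:280]]) if 0 else np.vstack([cv2.resize(a,(400,320),interpolation=cv2.INTER_CUBIC),cv2.resize(b,(400,280),interpolation=cv2.INTER_CUBIC)])
cv2.imwrite("pics/s3.png",o)
E
```

```text
clock: 27.08
eef_pos: [0.5244, 0.3156, 0.0894]
tool_rot: [0.738, 0.675, 0.001, 0.0]
ft_force: [-1.1, 1.3, -2.6]
grip_width: 0.0127
grasp_force: 58.8
at [0.5244 0.3156 0.0894] phi -0.0896 tilt [0.0011 0.0005] t 27.0833 w 0.0127 F [-1.1  1.3 -2.6] g 58.8
shift units [-0.0005 -0.0057  0.0314] rows>= 0.23655229707114536
turn z units 0.0001 rows>= 0.0035009704494161557
```

View pics/s3.png

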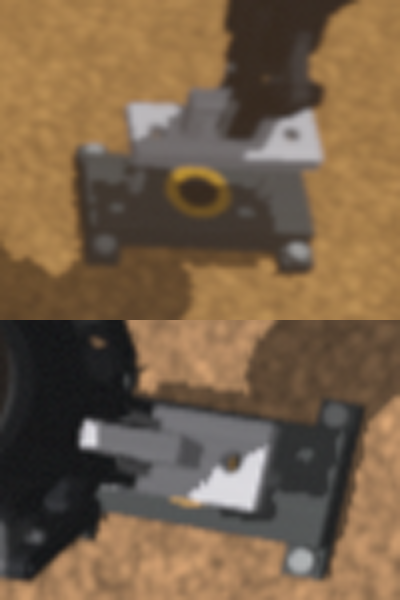

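```bash
cat > c.py <<'E'
from h import *
import sys
np.set_printoptions(precision=4,suppress=True)
S,T=pickle.load(open('c1.pkl','rb'));z=.083
E=lambda x,y:(349.6+x/4,139.6+y/4);D=lambda x,y:(79.6+x/4,214.6+(y-320)/4)
hp=onz(S,*E(291,134),z);hm=onz(T,*D(232,462),z);print('h+',hp,'h-',hm,'dist',np.linalg.norm(hp-hm),'mid',(hp+hm)/2,'yaw',np.arctan2(-(hp-hm)[0],(hp-hm)[1]))
for n,p in[('-y+x',E(127,163)),('-y-x',E(127,103)),('+y+x',E(322,163)),('+y-x',E(312,103))]:print('S',n,onz(S,*p,z))
for n,p in[('-y-x',D(253,510)),('-y+x',D(277,425))]:print('T',n,onz(T,*p,z))
print('proj expect TCP center holes', [proj(S,(.5244-.04*np.sin(-.09)*s,.314+.04*np.cos(.09)*s,z)) for s in(1,-1)],E(291,134))
E
python3 c.py
python3 - <<'E'
from h import *
import cv2,pickle
S,T=pickle.load(open('c1.pkl','rb'))
for n,c,(x,y,w,h) in(('s',S,(375,155,65,50)),('t',T,(95,235,65,45))):
    pass
a=cv2.resize(S["img"][155:205,375:440,::-1],(780,600),interpolation=cv2.INTER_LINEAR)
cv2.imwrite('pics/s4.png',a)
E
```

```text
h+ [0.53   0.3532 0.083 ] h- [0.5206 0.2732 0.083 ] dist 0.0805270990908093 mid [0.5253 0.3132 0.083 ] yaw -0.11791514021099064
S -y+x [0.5472 0.2504 0.083 ]
S -y-x [0.501 0.26  0.083]
S +y+x [0.5529 0.3656 0.083 ]
S +y-x [0.5065 0.3725 0.083 ]
T -y-x [0.4994 0.2605 0.083 ]
T -y+x [0.5389 0.2549 0.083 ]
proj expect TCP center holes [(np.float64(422.38685343441045), np.float64(172.43675936693276)), (np.float64(388.8856180212785), np.float64(171.38745079221675))] (422.35, 173.1)
```

View pics/s4.png

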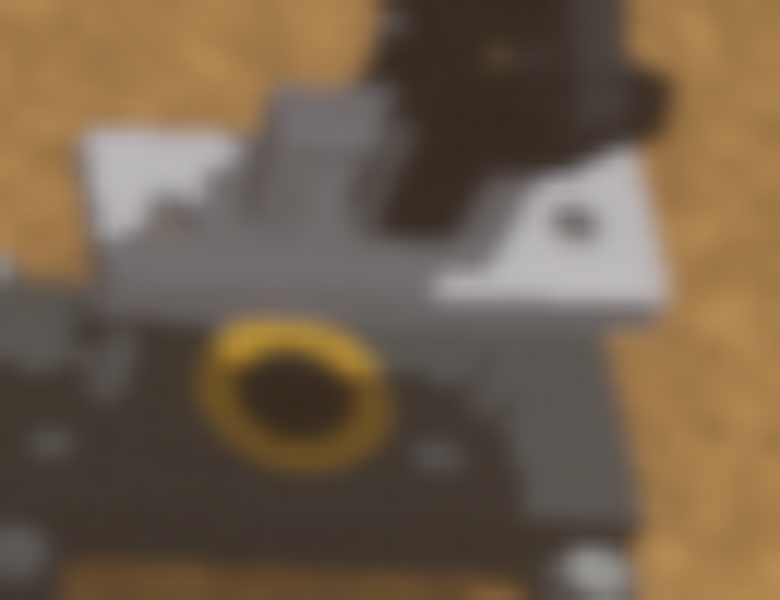

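The cover hangs level with both holes visible at scene pixels (388.5,172.5) and (422.3,172.9). I'll compare these with the ring and pins.

```bash
python3 - <<'E'
from h import *
np.set_printoptions(precision=4,suppress=True)
S,T=pickle.load(open('c1.pkl','rb'))
for z in(.081,.083):
    a,b=onz(S,388.5,172.5,z),onz(S,422.3,172.9,z);d=b-a;print(a,b,np.linalg.norm(d),(a+b)/2,np.arctan2(-d[0],d[1]))
# refine ring: brass mask centroid / ellipse in initial images
for n,(x0,y0,x1,y1) in(('top',(110,235,150,268)),('scene',(385,175,415,200))):
    c=pickle.load(open(n+'0.pkl','rb'));im=c['img'][y0:y1,x0:x1]
    h=cv2.cvtColor(im,cv2.COLOR_RGB2HSV);m=cv2.inRange(h,(12,120,100),(30,255,255))
    k,_=cv2.findContours(m,cv2.RETR_EXTERNAL,cv2.CHAIN_APPROX_NONE);k=max(k,key=cv2.contourArea)
    e=cv2.fitEllipse(k);print(n,e,onz(c,e[0][0]+x0,e[0][1]+y0,.022))
# pins: bright tips / grayscale around initial top
t=pickle.load(open('top0.pkl','rb'))['img'];g=cv2.cvtColor(t,cv2.COLOR_RGB2GRAY)
print(g[240:256,100:116]);print(g[246:262,140:156])
E
```

```text
[0.5225 0.2733 0.081 ] [0.5278 0.3543 0.081 ] 0.08115990682480026 [0.5252 0.3138 0.081 ] -0.0644840614706006
[0.5242 0.2725 0.083 ] [0.5294 0.3532 0.083 ] 0.08092884096737545 [0.5268 0.3129 0.083 ] -0.06448406147060097
top ((18.447866439819336, 15.972066879272461), (17.944101333618164, 19.416994094848633), 56.53494644165039) [0.5227 0.3144 0.022 ]
scene ((14.037644386291504, 12.301202774047852), (11.776928901672363, 16.425148010253906), 105.40547180175781) [0.5232 0.3148 0.022 ]
[[ 77  77  77  77  77  77  76  77  77  77  77  75  77  76  77  76]
 [ 77  76  78  78  78  78  77  77  78  76  77  77  76  77  76  77]
 [ 78  78  78  77  77  77  78  77  77  77  78  77  77  77  77  77]
 [ 78  78  78  77  78  78  78  78  77  78  77  77  77  76  77  76]
 [ 77  78  78  78  77  78  77  77  77  77  75  68  72  76  78  77]
 [ 77  77  78  77  79  82  76  71  69  66  63  55  61  73  78  77]
 [ 78  78  78  78  90 115  91  68  61  56  54  47  50  71  77  77]
 [ 78  78  77  79  90 125 101  74  63  59  57  51  50  70  77  76]
 [ 77  77  78  77  83 104  94  79  68  63  61  63  66  74  77  76]
 [ 77  76  77
[... 829 characters left out ...]
  77  78  78  79  80  80  80]
 [ 78  78  77  77  81  90  77  70  67  66  65  73  79  78  79  80]
 [ 79  77  78  80 102 122  94  67  58  55  50  61  75  79  78  79]
 [ 79  79  79  82 104 121  97  72  63  58  54  63  74  78  77  78]
 [ 78  79  79  79  88  97  89  75  69  64  67  75  78  77  78  78]
 [ 79  79  79  79  80  84  83  76  74  73  76  79  79  79  80  79]
 [ 79  79  79  79  79  80  79  79  78  79  80  80  79  80  80  79]
 [ 79  79  80  80  80  79  79  80  79  80  81  80  79  80  79  79]
 [ 80  80  80  80  80  80  80  80  80  80  80  80  80  79  79  80]
 [ 79  80  80  80  80  79  80  81  80  81  81  80  81  80  80  80]
 [ 79  78  80  80  80  80  79  80  80  80  80  80  81  81  81  81]]
```

```bash
python3 -m inch '[[[0,0,0.0018],[0.0033,-0.0055,0.04],1],[[0,0,0],[0,0,0.04],1],[[0,0,0],[0,0,0.02],1],[[0,0,0],[0,0,0],1],[[0,0,0],[0,0,0],1],[[0,0,0],[0,0,0],1],[[0,0,0],[0,0,0],1],[[0,0,0],[0,0,0],1]]'
python3 go.py 0.5229 0.3166 0.056 -0.10
python3 - <<'E'
from workcell import vision
import cv2,numpy as np,pickle
a=vision.camera("scene");b=vision.camera("top");pickle.dump((a,b),open("c2.pkl","wb"))
a=cv2.resize(a["img"][155:205,370:440,::-1],(560,400),interpolation=cv2.INTER_CUBIC);cv2.imwrite("pics/s5.png",a)
E
```

```text
clock: 27.85
eef_pos: [0.5227, 0.317, 0.0596]
tool_rot: [0.742, 0.671, 0.001, 0.0]
ft_force: [-1.2, 0.8, -2.4]
grip_width: 0.0129
grasp_force: 58.9
at [0.5227 0.317  0.0596] phi -0.1005 tilt [0.0013 0.0007] t 27.85 w 0.0129 F [-1.2  0.8 -2.4] g 58.9
shift units [-0.0012  0.0007  0.0119] rows>= 0.08866689036323895
turn z units -0.0001 rows>= 0.0045044798759950495
```

View pics/s5.png

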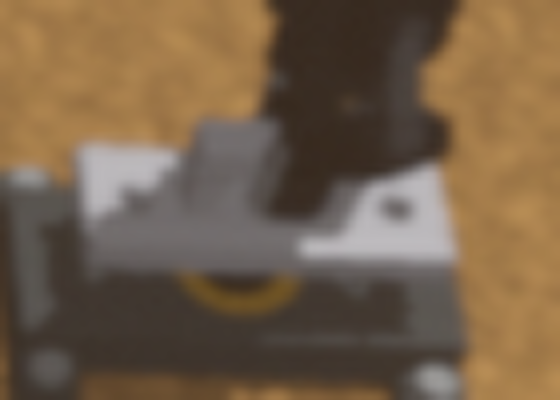

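Holes show at scene (386.4,179.2) and (419.1,180.7).

```bash
python3 - <<'E'
from h import *
np.set_printoptions(precision=4,suppress=True)
S,T=pickle.load(open('c2.pkl','rb'));z=.053
a,b=onz(S,386.4,179.2,z),onz(S,419.1,180.7,z);d=b-a;print(a,b,np.linalg.norm(d),(a+b)/2,np.arctan2(-d[0],d[1]))
T=pickle.load(open('top0.pkl','rb'))
a,b=onz(T,144.8,253.6,.0385),onz(T,105.2,246.8,.0385);d=b-a;print(a,b,np.linalg.norm(d),(a+b)/2,np.arctan2(-d[0],d[1]))
E
python3 -m inch '[[[0,0,0],[0,0,0.01],1],[[0,0,0],[0,0,0.005],1],[[0,0,0],[0,0,0.005],1],[[0,0,0],[0,0,0],1],[[0,0,0],[0,0,0],1]]'
python3 -m inch '[[[0,0,0],[0,0,0.005],1],[[0,0,0],[0,0,0.005],1],[[0,0,0],[0,0,0],1],[[0,0,0],[0,0,0],1]]'
```

```text
[0.5203 0.2755 0.053 ] [0.529  0.3551 0.053 ] 0.07998944617783676 [0.5247 0.3153 0.053 ] -0.10874699462215405
[0.5184 0.2752 0.0385] [0.5266 0.3544 0.0385] 0.07960058454233834 [0.5225 0.3148 0.0385] -0.10303921393437392
clock: 28.37
eef_pos: [0.522, 0.3165, 0.0524]
tool_rot: [0.742, 0.671, -0.0, -0.0]
ft_force: [-1.0, -0.6, -1.3]
grip_width: 0.0126
grasp_force: 58.9
clock: 28.7
eef_pos: [0.5221, 0.3166, 0.0495]
tool_rot: [0.742, 0.671, -0.0, -0.0]
ft_force: [0.3, 0.9, -2.3]
grip_width: 0.0126
grasp_force: 58.9
```

```bash
python3 -m inch '[[[0,0,0],[0,0,0.006],1],[[0,0,0],[0,0,0.006],1],[[0,0,0],[0,0,0],1],[[0,0,0],[0,0,0],1]]'
python3 -m inch '[[[0,0,0],[0,0,0.005],1],[[0,0,0],[0,0,0.005],1],[[0,0,0],[0,0,0],1],[[0,0,0],[0,0,0],1]]'
python3 -m inch '[[[0,0,0],[0,0,0.004],1],[[0,0,0],[0,0,0.004],1],[[0,0,0],[0,0,0],1],[[0,0,0],[0,0,0],1]]'
```

```text
clock: 29.03
eef_pos: [0.522, 0.3166, 0.0459]
tool_rot: [0.742, 0.671, -0.0, -0.0]
ft_force: [0.7, 0.0, -1.5]
grip_width: 0.0129
grasp_force: 58.9
clock: 29.37
eef_pos: [0.5221, 0.3166, 0.043]
tool_rot: [0.742, 0.671, -0.0, -0.0]
ft_force: [-0.6, 0.4, -2.5]
grip_width: 0.0126
grasp_force: 58.9
clock: 29.7
eef_pos: [0.5221, 0.3166, 0.0406]
tool_rot: [0.742, 0.671, -0.0, -0.0]
ft_force: [0.2, -0.7, -2.8]
grip_width: 0.0128
grasp_force: 58.9
```

```bash
python3 -m inch '[[[0,0,0],[0,0,0.004],1],[[0,0,0],[0,0,0.003],1],[[0,0,0],[0,0,0],1],[[0,0,0],[0,0,0],1]]'
python3 -m inch '[[[0,0,0],[0,0,0.004],1],[[0,0,0],[0,0,0],1],[[0,0,0],[0,0,0],1]]'
```

```text
clock: 30.03
eef_pos: [0.5224, 0.3168, 0.0393]
tool_rot: [0.742, 0.671, 0.0, 0.0]
ft_force: [-1.8, -1.8, 2.9]
grip_width: 0.0125
grasp_force: 59.6
clock: 30.28
eef_pos: [0.5224, 0.3168, 0.0393]
tool_rot: [0.742, 0.671, 0.001, 0.0]
ft_force: [-3.2, -2.1, 10.0]
grip_width: 0.0129
grasp_force: 60.6
```

```bash
python3 -m inch '[[[0,0,0],[0,0,0],0.5],[[0,0,0],[0,0,0],0],[[0,0,0],[0,0,0],0],[[0,0,0],[0,0,0],0],[[0,0,0],[0,0,-0.02],0],[[0,0,0],[0,0,-0.08],0],[[0,0,0],[0,0,-0.12],0],[[0,0,0],[0,0,-0.12],0],[[0,0,-0.0127],[0,0,-0.02],0],[[0,0,-0.0127],[0,0,0],0]]' 
python3 -m inch '[[[0,0,-0.0127],[0,0,0],0],[[0,0,0],[0,-0.1,0],0],[[0,0,0],[0,-0.1,0],-0.3],[[0,0,0],[0,-0.1,0],-1],[[0,0,0],[0,0,0],-1],[[0,0,0],[0,0,0],-1]]' >/dev/null
python3 go.py 0.4255 -0.3502 0.15 0.139
python3 - <<'E'
from workcell import vision
import cv2,numpy as np,pickle
a=vision.camera("scene");b=vision.camera("top");pickle.dump((a,b),open("c3.pkl","wb"))
a=cv2.resize(a["img"][155:215,365:445,::-1],(400,300),interpolation=cv2.INTER_CUBIC);
b=cv2.resize(b["img"][215:285,80:180,::-1],(400,280),interpolation=cv2.INTER_CUBIC);cv2.imwrite("pics/s6.png",np.vstack([a,b]))
E
```

```text
clock: 31.12
eef_pos: [0.5247, 0.3182, 0.1504]
tool_rot: [0.685, 0.729, 0.004, 0.001]
ft_force: [0.9, 0.5, -1.1]
grip_width: 0.0429
grasp_force: 0.0
at [0.4317 0.304  0.1458] phi 0.1402 tilt [-0.0003 -0.0004] t 31.6167 w 0.0852 F [ 1.1 -0.4  1.5] g 0.0
shift units [-2.1563 -0.3252 -0.0131] rows>= 16.153748388047806
turn z units 0.0002 rows>= 0.009965384789512852
```

View pics/s6.png

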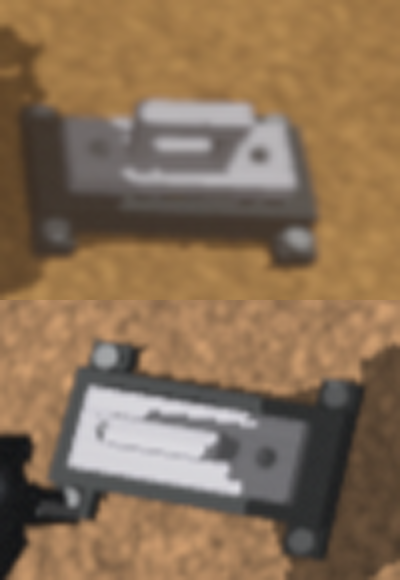

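The cover lies flush on the fixture with both holes over the pins (scene crop: holes at (98,148) and (260,155)). Next I put the large ball back.

```bash
python3 -m inch '[[[0,0,0],[-0.128,-0.0193,0],-1],[[0,0,0],[-0.128,-0.0193,0],-1],[[0,0,0],[-0.128,-0.0193,0],-1],[[0,0,0],[-0.128,-0.0193,0],-1],[[0,0,0],[-0.128,-0.0193,0],-1],[[0,0,0],[-0.128,-0.0193,0],-1],[[0,0,0],[-0.128,-0.0193,0],-1],[[0,0,0],[-0.128,-0.0193,0],-1],[[0,0,0],[-0.128,-0.0193,0],-1],[[0,0,0],[-0.128,-0.0193,0],-1]]' >/dev/null
python3 -m inch '[[[0,0,0],[-0.128,-0.0193,0],-1],[[0,0,0],[-0.128,-0.0193,0],-1],[[0,0,0],[-0.128,-0.0193,0],-1],[[0,0,0],[-0.128,-0.0193,0],-1],[[0,0,0],[-0.128,-0.0193,0],-1],[[0,0,0],[-0.128,-0.0193,0],-1],[[0,0,0],[-0.07,-0.011,0],-1],[[0,0,0],[-0.038,-0.005,0],-1],[[0,0,0],[0,0,0],-1],[[0,0,0],[0,0,0],-1]]' >/dev/null
python3 -m inch '[[[0,0,0],[0,0,0],-1],[[0,0,0],[0,0,0],-1],[[0,0,0],[0,0,0],-1]]' >/dev/null
python3 go.py 0.4255 -0.3502 0.006 0.139
```

```text
at [ 0.4264 -0.3484  0.1457] phi 0.141 tilt [-0.      0.0002] t 33.6333 w 0.0853 F [ 0.7 -0.2 -0.2] g 0.0
shift units [-0.0057 -0.004   0.4656] rows>= 3.4492852183944938
turn z units 0.0003 rows>= 0.016362441888704775
```

```bash
python3 -m inch '[[[0,0,0],[-0.006,-0.004,0.06],-1],[[0,0,0],[0,0,0.1],-1],[[0,0,0],[0,0,0.1],-1],[[0,0,0],[0,0,0.1],-1],[[0,0,0],[0,0,0.07],-1],[[0,0,0],[0,0,0.035],-1],[[0,0,0],[0,0,0],-1],[[0,0,0],[0,0,0],-1]]' 
python3 -m inch '[[[0,0,0],[0,0,0],-0.5],[[0,0,0],[0,0,0],0],[[0,0,0],[0,0,0],1],[[0,0,0],[0,0,0],1],[[0,0,0],[0,0,0],1],[[0,0,0],[0,0,0],1]]'
python3 -m inch '[[[0,0,0],[0,0,-0.02],1],[[0,0,0],[0,0,-0.02],1],[[0,0,0],[0,0,-0.04],1],[[0,0,0],[0,0,-0.08],1],[[0,0,0],[0,0,-0.1],1],[[0,0,0],[0,0,-0.1],1],[[0,0,0],[0,0,-0.06],1],[[0,0,0],[0,0,0],1],[[0,0,0],[0,0,0],1],[[0,0,0],[0,0,0],1]]'
python3 go.py 0.5370 -0.081 0.125
```

```text
clock: 34.3
eef_pos: [0.4255, -0.3514, 0.0063]
tool_rot: [0.656, 0.755, 0.0, -0.0]
ft_force: [-0.2, 0.2, 0.7]
grip_width: 0.0852
grasp_force: 0.0
clock: 34.8
eef_pos: [0.4264, -0.3529, 0.0084]
tool_rot: [0.656, 0.754, 0.0, 0.002]
ft_force: [-2.0, 0.8, 5.7]
grip_width: 0.0632
grasp_force: 65.5
clock: 35.63
eef_pos: [0.424, -0.3508, 0.1302]
tool_rot: [0.656, 0.754, -0.0, -0.002]
ft_force: [-0.4, 1.1, -6.1]
grip_width: 0.0633
grasp_force: 68.5
at [ 0.424  -0.3508  0.1302] phi 0.1389 tilt [-0.0027  0.0022] t 35.6333 w 0.0633 F [-0.4  1.1 -6.1] g 68.5
shift units [0.8385 0.4977 0.0183] rows>= 7.223791150854976
```

```bash
python3 -m inch '[[[0,0,0],[0.06,0.036,0],1],[[0,0,0],[0.1,0.059,0],1],[[0,0,0],[0.11,0.065,0],1],[[0,0,0],[0.11,0.065,0],1],[[0,0,0],[0.11,0.065,0],1],[[0,0,0],[0.11,0.065,0],1],[[0,0,0],[0.11,0.065,0],1],[[0,0,0],[0.09,0.054,0],1],[[0,0,0],[0.0385,0.023,0],1],[[0,0,0],[0,0,0],1]]' >/dev/null
python3 -m inch '[[[0,0,0],[0,0,0.04],1],[[0,0,0],[0,0,0.08],1],[[0,0,0],[0,0,0.1],1],[[0,0,0],[0,0,0.08],1],[[0,0,0],[0,0,0.04],1],[[0,0,0],[0,0,0],1],[[0,0,0],[0,0,0],1],[[0,0,0],[0,0,0],1],[[0,0,0],[0,0,0],1],[[0,0,0],[0,0,0],1]]'
python3 go.py 0.5370 -0.0817 0.0114
```

```text
clock: 37.3
eef_pos: [0.5391, -0.0824, 0.0313]
tool_rot: [0.656, 0.754, 0.001, 0.001]
ft_force: [-0.4, 0.1, -5.8]
grip_width: 0.0632
grasp_force: 68.7
at [ 0.5391 -0.0824  0.0313] phi 0.1385 tilt [ 0.0027 -0.0005] t 37.3 w 0.0632 F [-0.4  0.1 -5.8] g 68.7
shift units [ 0.0034 -0.0069  0.0663] rows>= 0.49420573086878095
```

```bash
python3 -m inch '[[[0,0,0],[0.003,-0.004,0.025],1],[[0,0,0],[0,0,0.02],1],[[0,0,0],[0,0,0.008],1],[[0,0,0],[0,0,0.004],1],[[0,0,0],[0,0,0],1],[[0,0,0],[0,0,0],1],[[0,0,0],[0,0,0],1]]'; python3 -m inch '[[[0,0,0],[0,0,0.006],1],[[0,0,0],[0,0,0],1],[[0,0,0],[0,0,0],1]]'
```

```text
clock: 37.88
eef_pos: [0.5359, -0.081, 0.0135]
tool_rot: [0.656, 0.755, -0.0, -0.0]
ft_force: [-4.6, 1.2, 5.0]
grip_width: 0.0635
grasp_force: 69.8
clock: 38.13
eef_pos: [0.536, -0.0811, 0.0134]
tool_rot: [0.656, 0.755, -0.0, -0.0]
ft_force: [-9.6, 1.1, 17.3]
grip_width: 0.0632
grasp_force: 70.9
```

```bash
python3 -m inch '[[[0,0,0],[0,0,-0.007],1],[[0,0,0],[0,0,0],-0.6],[[0,0,0],[0,0,0],-1],[[0,0,0],[0,0,0],-1],[[0,0,0],[0,0,0],-1],[[0,0,0],[0,0,-0.05],-1],[[0,0,0],[0,0,-0.12],-1],[[0,0,0],[0,0,-0.12],-1],[[0,0,0],[0,0,-0.12],-1],[[0,0,0],[0,0,-0.08],-0.6]]' 
python3 go.py 0.5146 -0.338 0.16 0.139
```

```text
clock: 38.97
eef_pos: [0.5383, -0.0815, 0.1638]
tool_rot: [0.656, 0.754, 0.001, 0.002]
ft_force: [1.0, 0.3, 0.2]
grip_width: 0.076
grasp_force: 0.0
at [ 0.5383 -0.0815  0.1638] phi 0.1388 tilt [ 0.0046 -0.0007] t 38.9667 w 0.076 F [1.  0.3 0.2] g 0.0
shift units [-0.8358 -0.1965  0.0128] rows>= 6.360190257494624
turn z units -0.0 rows>= 0.0015704484761984916
```

```bash
python3 -m inch '[[[0,0,0],[-0.125,-0.028,0],-0.2],[[0,0,0],[-0.125,-0.028,0],-0.2],[[0,0,0],[-0.125,-0.028,0],-0.2],[[0,0,0],[-0.125,-0.028,0],-0.2],[[0,0,0],[-0.125,-0.028,0],-0.2],[[0,0,0],[-0.12,-0.028,0],-0.2],[[0,0,0],[-0.09,-0.021,0],-0.2],[[0,0,0],[0,0,0],-0.2],[[0,0,0],[0,0,0],-0.2],[[0,0,0],[0,0,0],-0.2]]' >/dev/null
python3 -m inch '[[[0,0,0],[0,0,0],-0.2],[[0,0,0],[0,0,0],-0.2]]' >/dev/null
python3 go.py 0.5146 -0.338 0.026 0.139
```

```text
at [ 0.5156 -0.3358  0.1602] phi 0.1408 tilt [-0.0001  0.0003] t 39.9667 w 0.0513 F [0.3 0.4 0.6] g 0.0
shift units [-0.0068 -0.0042  0.4475] rows>= 3.315044184187305
turn z units 0.0003 rows>= 0.014670164234544323
```

```bash
python3 -m inch '[[[0,0,0],[-0.006,-0.004,0.04],-0.2],[[0,0,0],[0,0,0.09],-0.2],[[0,0,0],[0,0,0.1],-0.2],[[0,0,0],[0,0,0.1],-0.2],[[0,0,0],[0,0,0.08],-0.2],[[0,0,0],[0,0,0.035],-0.2],[[0,0,0],[0,0,0],-0.2],[[0,0,0],[0,0,0],-0.2]]' 
python3 -m inch '[[[0,0,0],[0,0,0],0.2],[[0,0,0],[0,0,0],0.5],[[0,0,0],[0,0,0],1],[[0,0,0],[0,0,0],1],[[0,0,0],[0,0,0],1],[[0,0,0],[0,0,0],1]]'
python3 -m inch '[[[0,0,0],[0,0,-0.02],1],[[0,0,0],[0,0,-0.03],1],[[0,0,0],[0,0,-0.05],1],[[0,0,0],[0,0,-0.1],1],[[0,0,0],[0,0,-0.1],1],[[0,0,0],[0,0,-0.1],1],[[0,0,0],[0,0,-0.06],1],[[0,0,0],[0,0,0],1],[[0,0,0],[0,0,0],1],[[0,0,0],[0,0,0],1]]'
python3 go.py 0.5257 0.0148 0.16
```

```text
clock: 40.63
eef_pos: [0.5147, -0.3386, 0.0271]
tool_rot: [0.656, 0.755, -0.0, -0.0]
ft_force: [-0.7, 0.4, 0.3]
grip_width: 0.0511
grasp_force: 0.0
clock: 41.13
eef_pos: [0.516, -0.3401, 0.0292]
tool_rot: [0.656, 0.754, 0.001, 0.002]
ft_force: [0.1, 0.8, 5.2]
grip_width: 0.0286
grasp_force: 59.4
clock: 41.97
eef_pos: [0.5133, -0.3386, 0.1631]
tool_rot: [0.656, 0.754, -0.0, -0.001]
ft_force: [-0.0, -0.8, -2.6]
grip_width: 0.0291
grasp_force: 59.4
at [ 0.5133 -0.3386  0.1631] phi 0.1388 tilt [-0.0025  0.0015] t 41.9667 w 0.0291 F [-0.  -0.8 -2.6] g 59.4
shift units [1.1608 0.204  0.0119] rows>= 8.731004018097126
```

```bash
python3 -m inch '[[[0,0,0],[0.08,0.0203,0],1],[[0,0,0],[0.13,0.0203,0],1],[[0,0,0],[0.13,0.0203,0],1],[[0,0,0],[0.13,0.0203,0],1],[[0,0,0],[0.13,0.0203,0],1],[[0,0,0],[0.13,0.0203,0],1],[[0,0,0],[0.13,0.0203,0],1],[[0,0,0],[0.13,0.0203,0],1],[[0,0,0],[0.1,0.0203,0],1],[[0,0,0],[0.068,0.0203,0],1]]' >/dev/null
python3 -m inch '[[[0,0,0],[0,0,0.03],1],[[0,0,0],[0,0,0.08],1],[[0,0,0],[0,0,0.1],1],[[0,0,0],[0,0,0.1],1],[[0,0,0],[0,0,0.06],1],[[0,0,0],[0,0,0.03],1],[[0,0,0],[0,0,0],1],[[0,0,0],[0,0,0],1],[[0,0,0],[0,0,0],1],[[0,0,0],[0,0,0],1]]'
python3 go.py 0.5257 0.0142 0.0325
```

```text
clock: 43.63
eef_pos: [0.5279, 0.0132, 0.0461]
tool_rot: [0.656, 0.754, 0.001, 0.001]
ft_force: [-0.1, -1.0, -2.3]
grip_width: 0.0288
grasp_force: 59.5
at [0.5279 0.0132 0.0461] phi 0.1386 tilt [ 0.003 -0.   ] t 43.6333 w 0.0288 F [-0.1 -1.  -2.3] g 59.5
shift units [ 0.0044 -0.0068  0.0453] rows>= 0.34060390064786206
```

```bash
python3 -m inch '[[[0,0,0],[0.003,-0.004,0.015],1],[[0,0,0],[0,0,0.01],1],[[0,0,0],[0,0,0.008],1],[[0,0,0],[0,0,0],1],[[0,0,0],[0,0,0],1],[[0,0,0],[0,0,0],1]]'; python3 -m inch '[[[0,0,0],[0,0,0.004],1],[[0,0,0],[0,0,0],1],[[0,0,0],[0,0,0],1]]'
```

```text
clock: 44.13
eef_pos: [0.5252, 0.0141, 0.0348]
tool_rot: [0.656, 0.754, 0.0, 0.0]
ft_force: [-0.2, -0.9, -2.5]
grip_width: 0.0288
grasp_force: 59.5
clock: 44.38
eef_pos: [0.5255, 0.0141, 0.0342]
tool_rot: [0.656, 0.754, 0.0, 0.0]
ft_force: [-2.3, 1.0, 4.1]
grip_width: 0.0288
grasp_force: 60.0
```

Bush touching; release it and go for the small ball.

```bash
python3 -m inch '[[[0,0,0],[0,0,-0.002],0.3],[[0,0,0],[0,0,0],0],[[0,0,0],[0,0,0],-0.2],[[0,0,0],[0,0,0],-0.2],[[0,0,0],[0,0,-0.05],-0.2],[[0,0,0],[0,0,-0.12],-0.2],[[0,0,0],[0,0,-0.12],-0.2],[[0,0,0],[0,0,-0.12],-0.2],[[0,0,0],[0,0,-0.02],-0.5],[[0,0,0],[0,0,0],-1]]'
python3 go.py 0.6009 -0.3267 0.16 0.139
```

```text
clock: 45.22
eef_pos: [0.5278, 0.0141, 0.1666]
tool_rot: [0.656, 0.754, 0.003, 0.003]
ft_force: [-0.1, 0.4, -0.4]
grip_width: 0.0735
grasp_force: 0.0
at [0.5278 0.0141 0.1666] phi 0.1388 tilt [0.0078 0.0002] t 45.2167 w 0.0735 F [-0.1  0.4 -0.4] g 0.0
shift units [-1.1587  0.0841  0.0237] rows>= 8.607480114721177
turn z units -0.0 rows>= 0.0016945681185548764
```

```bash
python3 -m inch '[[[0,0,0],[-0.12,0.009,0],-1],[[0,0,0],[-0.13,0.009,0],-1],[[0,0,0],[-0.13,0.009,0],-1],[[0,0,0],[-0.13,0.009,0],-1],[[0,0,0],[-0.13,0.009,0],-1],[[0,0,0],[-0.13,0.009,0],-1],[[0,0,0],[-0.13,0.009,0],-1],[[0,0,0],[-0.13,0.009,0],-1],[[0,0,0],[-0.09,0.009,0],-1],[[0,0,0],[-0.04,0.009,0],-1]]' >/dev/null
python3 -m inch '[[[0,0,0],[0,0,0],-1],[[0,0,0],[0,0,0],-1],[[0,0,0],[0,0,0],-1],[[0,0,0],[0,0,0],-1]]' >/dev/null
python3 go.py 0.6009 -0.3267 0.001 0.139
```

```text
at [ 0.5998 -0.3252  0.1625] phi 0.1404 tilt [-0.0014  0.001 ] t 46.3833 w 0.0853 F [-0.3 -0.3  0.4] g 0.0
shift units [-0.006   0.0037  0.5383] rows>= 3.9876886501243423
turn z units 0.0002 rows>= 0.011714615068580184
```

```bash
python3 -m inch '[[[0,0,0],[-0.004,0.002,0.06],-1],[[0,0,0],[0,0,0.11],-1],[[0,0,0],[0,0,0.11],-1],[[0,0,0],[0,0,0.11],-1],[[0,0,0],[0,0,0.1],-1],[[0,0,0],[0,0,0.045],-1],[[0,0,0],[0,0,0],-1],[[0,0,0],[0,0,0],-1]]' 
python3 -m inch '[[[0,0,0],[0,0,0],-0.2],[[0,0,0],[0,0,0],0.3],[[0,0,0],[0,0,0],1],[[0,0,0],[0,0,0],1],[[0,0,0],[0,0,0],1],[[0,0,0],[0,0,0],1],[[0,0,0],[0,0,0],1]]'
python3 -m inch '[[[0,0,0],[0,0,-0.02],1],[[0,0,0],[0,0,-0.02],1],[[0,0,0],[0,0,-0.04],1],[[0,0,0],[0,0,-0.08],1],[[0,0,0],[0,0,-0.11],1],[[0,0,0],[0,0,-0.11],1],[[0,0,0],[0,0,-0.1],1],[[0,0,0],[0,0,-0.05],1],[[0,0,0],[0,0,0],1],[[0,0,0],[0,0,0],1]]'
python3 go.py 0.5114 0.1113 0.16
```

```text
clock: 47.05
eef_pos: [0.6004, -0.3264, 0.0022]
tool_rot: [0.656, 0.755, -0.0, -0.001]
ft_force: [0.0, 0.1, -0.1]
grip_width: 0.0853
grasp_force: 0.0
clock: 47.63
eef_pos: [0.6022, -0.3287, 0.0055]
tool_rot: [0.656, 0.754, 0.001, 0.002]
ft_force: [-2.0, 0.6, 4.9]
grip_width: 0.0474
grasp_force: 60.8
clock: 48.47
eef_pos: [0.6014, -0.3283, 0.1631]
tool_rot: [0.656, 0.754, 0.0, 0.001]
ft_force: [-0.6, -0.1, -5.0]
grip_width: 0.0472
grasp_force: 62.6
at [ 0.6014 -0.3283  0.1631] phi 0.1388 tilt [ 0.0024 -0.0013] t 48.4667 w 0.0472 F [-0.6 -0.1 -5. ] g 62.6
shift units [ 1.4927 -0.0943  0.0076] rows>= 11.079497964839959
```

```bash
python3 -m inch '[[[0,0,0],[0.07,-0.0075,0],1],[[0,0,0],[0.12,-0.0075,0],1],[[0,0,0],[0.12,-0.0075,0],1],[[0,0,0],[0.12,-0.0075,0],1],[[0,0,0],[0.12,-0.0075,0],1],[[0,0,0],[0.12,-0.0075,0],1],[[0,0,0],[0.12,-0.0075,0],1],[[0,0,0],[0.12,-0.0075,0],1],[[0,0,0],[0.12,-0.0075,0],1],[[0,0,0],[0.12,-0.0075,0],1]]' >/dev/null
python3 -m inch '[[[0,0,0],[0.12,-0.0075,0],1],[[0,0,0],[0.12,-0.0075,0],1],[[0,0,0],[0.07,-0.0043,0],1],[[0,0,0],[0.032,0,0],1],[[0,0,0],[0,0,0],1],[[0,0,0],[0,0,0],1],[[0,0,0],[0,0,0],1]]' >/dev/null
python3 -m inch '[[[0,0,0],[0,0,0.04],1],[[0,0,0],[0,0,0.1],1],[[0,0,0],[0,0,0.11],1],[[0,0,0],[0,0,0.11],1],[[0,0,0],[0,0,0.06],1],[[0,0,0],[0,0,0.03],1],[[0,0,0],[0,0,0],1],[[0,0,0],[0,0,0],1],[[0,0,0],[0,0,0],1],[[0,0,0],[0,0,0],1]]'
python3 go.py 0.5114 0.1108 0.0085
```

```text
clock: 50.72
eef_pos: [0.5127, 0.1115, 0.0285]
tool_rot: [0.657, 0.754, 0.002, 0.001]
ft_force: [0.8, 0.2, -2.9]
grip_width: 0.0476
grasp_force: 62.9
at [0.5127 0.1115 0.0285] phi 0.1384 tilt [0.0039 0.0008] t 50.7167 w 0.0476 F [ 0.8  0.2 -2.9] g 62.9
shift units [-0.0017 -0.0049  0.0666] rows>= 0.4949267579144558
```

```bash
python3 -m inch '[[[0,0,0],[-0.001,-0.002,0.025],1],[[0,0,0],[0,0,0.02],1],[[0,0,0],[0,0,0.008],1],[[0,0,0],[0,0,0],1],[[0,0,0],[0,0,0],1],[[0,0,0],[0,0,0],1],[[0,0,0],[0,0,0],1]]'; python3 -m inch '[[[0,0,0],[0,0,0.005],1],[[0,0,0],[0,0,0],1],[[0,0,0],[0,0,0],1]]'
```

```text
clock: 51.3
eef_pos: [0.5102, 0.111, 0.0106]
tool_rot: [0.656, 0.754, -0.0, -0.0]
ft_force: [0.7, -0.1, -3.9]
grip_width: 0.0478
grasp_force: 63.0
clock: 51.55
eef_pos: [0.5103, 0.1111, 0.0105]
tool_rot: [0.656, 0.754, 0.0, 0.0]
ft_force: [-4.2, -0.4, 5.8]
grip_width: 0.0471
grasp_force: 63.8
```

Contact. Release, retreat up and toward the robot, and inspect.

```bash
python3 -m inch '[[[0,0,0],[0,0,-0.002],-0.2],[[0,0,0],[0,0,0],-0.8],[[0,0,0],[0,0,0],-1],[[0,0,0],[0,0,0],-1],[[0,0,0],[0,0,0],-1],[[0,0,0],[0,0,-0.05],-1],[[0,0,0],[0,0,-0.12],-1],[[0,0,0],[0,0,-0.12],-1],[[0,0,0],[0,0,-0.12],-1],[[0,0,0],[0,0,-0.08],-1]]' >/dev/null
python3 -m inch '[[[0,0,0],[0.06,-0.1,0],-1],[[0,0,0],[0.06,-0.1,0],-1],[[0,0,0],[0.06,-0.1,0],-1],[[0,0,0],[0.06,-0.1,0],-1],[[0,0,0],[0,0,0],-1],[[0,0,0],[0,0,0],-1],[[0,0,0],[0,0,0],-1]]'
python3 - <<'E'
from workcell import vision
import cv2,numpy as np,pickle
a=vision.camera("scene");b=vision.camera("top");pickle.dump((a,b),open("c4.pkl","wb"))
S0=pickle.load(open("scene0.pkl","rb"));T0=pickle.load(open("top0.pkl","rb"))
sl=(slice(190,285),slice(205,355));ss=(slice(160,235),slice(222,342))
z=lambda i,s:cv2.resize(i["img"][s][:,:,::-1],(400,250),interpolation=cv2.INTER_CUBIC)
cv2.imwrite("pics/s7.png",np.vstack([np.hstack([z(T0,sl),z(b,sl)]),np.hstack([z(S0,ss),z(a,ss)])]))
E
```

```text
clock: 52.97
eef_pos: [0.3823, 0.166, 0.1572]
tool_rot: [0.656, 0.755, 0.001, 0.001]
ft_force: [0.1, -1.4, 0.3]
grip_width: 0.0855
grasp_force: 0.0
```

View pics/s7.png

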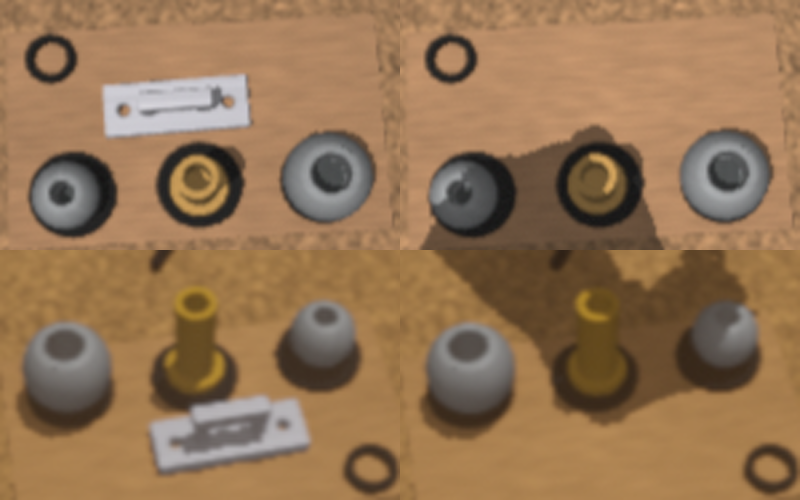

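All three parts stand upright, within 2–3 mm of where they started: in the top crop, the small ball is at (60,192) in both pictures, the bush at (200,180) in both, and the large ball at (332,173) then (329,173). The cover is fitted, so I'm handing in.

```bash
python3 -c "
from workcell import workorder
print(workorder.job_done())"
```

```text
the job is handed in; nothing more can be done
None
```

The job is handed in at about 53 s with no verdict returned: the cover looked flush over both pins, the balls and bush stand upright on their own pads within about 3 mm of their starts by camera, and I saw no sign of the bottle or can being touched, though I did not re-measure either.

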